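Lock the print bed and hold the surface probe on the printing block

ROBOT

A 7-joint arm with a two-finger parallel gripper is mounted at the origin on the work surface. World frame = base frame: x ahead of the robot, y to its left, z up, the work surface at z = 0. Lengths are in m, angles in degrees, forces in N, time in s.
With the tool pointing down it reaches from about 0.425 to 0.875 m from the base axis. Payload 4.7 kg.
Tool frame: the origin (TCP) lies between the finger pads; the fingertips stand 19 mm ahead of it and the grasp point (between the pads) is the TCP; x points along the fingers, z is the direction in which the jaws open and shut, and the axes are right-handed (so a half turn about x gives the same grasp; the last joint's range is limited). The gripper opens to 87 mm and grips with 3 to 60 N. Pads are 19 mm wide; open, the fingers measure 117 mm over their backs; the gripper's body (75 mm by 190 mm) begins 51 mm behind the grasp point.
Start: joints at [-65.598, 18.392, -4.016, 83.108, 1.295, 78.541, -3.26], TCP at [0.26, 0.596, 0.242] pointing down, gripper open.
Joint ranges: [-163.93, 163.93], [-17.29, 119.83], [-79.2, 71.16], [3.27, 140.29], [-89.18, 269.18], [5.43, 117.66], [-154.24, 154.24]. Speed limits (degrees/s): [147.25, 147.25, 180, 180, 180, 180, 180].

INTERFACE

Orientations are given as [roll, pitch, yaw] about the fixed x, y, z axes, in that order (R = Rz(yaw) Ry(pitch) Rx(roll)).
In Python, from cell import monitor, read_camera, camera_model, env, regions_of gives the robot as it stands. The module is installed in compiled form; this text tells all that it offers.
- The arm moves only by the tool step_arm, never from a script. Its argument "deltas" is a list of rows, each a list of 5 numbers: the gripper's target within -1 to 1 (fully open at 1, half-way at 0, shut at -1), then the shift along the tool's x, y, z in m, then the turn about the tool's x in degrees. A call has 1 to 12 rows; each row is the pose to reach, as a shift and turn from the pose commanded when the call began, along the tool's axes at that moment; what a row does not reach only later rows make up. A row lasts 1/8 s, in which the tool goes at most 62.5 mm and 10.7 degrees, less where a joint would pass 70% of its speed; a pose out of reach is approached as far as the arm can. A call with a gripper value outside its range is refused whole. The fingers move at their own pace and stop on an object; "newtons" is the grip in N (left out, the last holds). Time passes only in rows, so rows that repeat a pose let the fingers close. It gives the time, the measured TCP pose, the force and the opening at its end, in the units of the state.
- monitor.get_obs(): the state, without advancing time (a new reading comes with each control period).
- read_camera(name): name is "side" or "top" or "wrist"; returns (picture, depth): 480x640x3 uint8, red, green, blue; 480x640 float32, m along the optical axis (not along the pixel's ray), 0 where there is no reading.
- camera_model(name): a dict with "fx", "fy", "cx", "cy" (pixels), "xyz" and "attitude" of the camera in the world. Camera axes: x right, y down, z forward; pixel columns grow to the right and rows downward; lengths in m; the calibration is good to about 2 mm. A picture is of the moment at which its call begins: read the wrist's pose just before it. camera_model takes no time and is no camera call; for the wrist camera it gives the pose at the moment of the call.
- env.sign_off(): hands the job in, once; it reports no verdict.
Trained networks look in the newest picture that a camera, given by its name, has taken for a name from the list of things; names that differ only in an ending like _2 or _b are one class to them, and where a whole thing is asked for, a point or a joint stands for the part that bears it (a point fixed in the world has none). Each returns a list of dicts, best first, with "p" (0 to 1); they miss things now and then, are a little off and sometimes report something else, mostly with a low value. They report only what shows in the picture. A call takes as long as a camera call. They do not tell look-alikes from the thing itself.
- regions_of(camera, thing): "pixels" (480x640 bool, what is visible of it) and "pixel" ([column, row] in pixels, amid what is visible of it).
The state is a dict: "time_s": time; "qpos": joint angles; "joint_velocities": joint speeds; "effort": joint torques, N m; "tool_pos": TCP position; "tool_rot": TCP orientation; "force": force on the tool from outside, world axes, zero at the start; "wrist_torque": the same for the moment, N m; "grip_width": finger opening in m.
Only numpy, scipy, OpenCV 4.12 (cv2) and the standard library are available. Lean on these libraries where they do the work, as an engineer would, in place of code of your own. Each camera call takes 0.05 s, during which the arm holds its last target. There are 200 camera calls.

TASK

Slide the red-knobbed bolt fully home into its keeper so that the hold-down bar over the printing block is locked. Then take the blue probe from its wooden stand and hold it upright with its brass tip on the yellow dot on the block, pressing gently until the sprung tip is about half way in. Finish while still holding the probe there, and leave the ink jar, rubbing pad and brush alone.

Things in the scene. Friction and masses are not known exactly. Their poses are not given: they have to be found in the camera images.
- bed: Fixed print bed: plywood board 220 (x) x 320 (y) x 15 mm; origin at the centre of its underside on the table, z up; may be turned about z. On it, in its frame (mm): a dark wooden printing block, x -50 to 85, y -130 to 130, its flat top at z 40; a steel hold-down bar 24 wide along x at y 115, top at z 52; along the front (low x) edge the barrel bolt, running along y at x -82, z 27, in two brass guides 12 wide at y -55 and y 65, tops at z 37.
- bolt (a joint): Travel of the bolt, m: 0 drawn back, 0.050 fully home (hard stop) with its end right through the keeper. It grows as the bolt slides along the bed's +y; the track holds it with about 3 N of friction, it stays where it is left.
- bolt_knob (a point): Centre of the top of the bolt's upright red knob: 16 mm in diameter, 37 mm tall, so its red part spans 0 to 37 mm below this point, which lies 80 mm above the table. It moves with the bolt.
- keeper (a point): Centre of the brass keeper under the front end of the hold-down bar (opening 18 mm wide, 24 mm deep along y), 27 mm above the table; the bolt, 12 mm in diameter, slides into it along the bed's +y.
- spot: Yellow dot, 16 mm in diameter, lying flat on the top of the printing block; origin at its centre, 40 mm above the table (the block's top face).
- stand: Fixed wooden block 70 x 70 x 60 mm with an upright 25 mm hole through its middle, in which the probe stands; origin at the centre of its underside.
- gauge: The probe, loose, about 0.15 kg, upright in the stand at the start; origin at the middle of the lower end of its steel nose, z along it towards its top. Along z (mm): steel nose 20 in diameter 0 to 30; black flange 36 in diameter 30 to 36, which rests on the stand's top; blue round barrel 28 in diameter 36 to 110, to grip; black cap 20 in diameter to 115. The sprung brass tip, 8 in diameter with a round end, sticks out 14 below the nose. Lift it 50 mm to clear the stand.
- plunger (a joint): How far the sprung tip is pushed into the probe, m: 0 out, 0.012 fully in. The spring pushes with about 0.8 N at 0 and 400 N/m more (3.2 N at half way, 5.6 N at the end).
- probe_tip (a point): Lowest point of the brass tip's round end, on the probe's axis; it moves with the tip.
- ink_jar: Amber glass jar with black lid, 68 mm in diameter, 85 mm tall, loose; origin at the centre of its underside. Leave alone.
- baren: Round wooden rubbing pad, 110 mm in diameter, 28 mm tall with its grip, loose; origin at the centre of its underside. Leave alone.
- ink_brush: Wooden block brush with black bristles, 100 x 45 x 36 mm, loose; origin at the centre of its underside. Leave alone.
Not all that is in view belongs to the job. Of the things that look like the gauge, the smallest one is meant.

How it is judged:
By the outcome, as a careful person would: the job done as asked, in the order asked, and still so for the second after the job is handed in, while the arm keeps its last pose, push and grip.
It also fails if it takes over 50 s, if anything falls off the work surface, if the arm or the gripper's body presses on something with over 40 N, if the wrist force passes 120 N, or if a joint passes its speed limit or range.

## Working session

There is one attempt and no reset: what is moved stays moved. The work goes in short steps, Python scripts to look and compute and a tool call to move; the robot and the scene stay as the last step left them, time stands still between calls to the robot, and variables do not carry over. Pictures are saved under pics/ and viewed, about 8 in all and at most 12, crops included, and the job is handed in when it is done.

Besides the shell and the picture viewer there is one more tool, called after "Call:" as name(argument=value, ...) on one line, values as JSON. step_arm: Moves the arm, as the interface text tells. Its arguments: {"type":"object","properties":{"deltas":{"type":"array"},"newtons":{"type":"number"}},"required":["deltas"]}

```bash
mkdir -p pics; cat > h.py <<'E'
import numpy as np, cv2
from scipy.spatial.transform import Rotation as R
from cell import monitor, read_camera, camera_model, env, regions_of
def cam(n):
    m=camera_model(n); a=np.array(m["attitude"],float)
    Rm=a if a.shape==(3,3) else R.from_euler('xyz',a,degrees=True).as_matrix()
    return m,Rm
def pts(n,d,mask=None):
    m,Rm=cam(n); v,u=np.nonzero((d>0) if mask is None else (mask&(d>0)))
    z=d[v,u]; P=np.c_[(u-m["cx"])/m["fx"]*z,(v-m["cy"])/m["fy"]*z,z]
    return P@Rm.T+np.array(m["xyz"])
def save(n,img): cv2.imwrite("pics/"+n,img[:,:,::-1])
E
cat > a.py <<'E'
from h import *
o=monitor.get_obs(); print(o["tool_pos"],o["tool_rot"],o["time_s"])
for n in ["top","side"]:
    print(n,camera_model(n))
    im,d=read_camera(n); save(n+"0.png",im)
    np.savez(n+"0.npz",im=im,d=d)
    for t in ["gauge","bolt_knob","spot","stand","keeper","ink_jar","baren","ink_brush","bed"]:
        for r in regions_of(n,t)[:4]:
            P=pts(n,d,r["pixels"])
            print(t,round(r["p"],2),np.round(r["pixel"]),r["pixels"].sum(),np.round(np.median(P,0),3) if len(P) else None,np.round(P.min(0),3),np.round(P.max(0),3))
E
python3 a.py
```

```text
[0.26001654 0.59519167 0.24049024] [-176.68178062   89.89513279 -110.27441103] 0.0
top {'fx': 608.3819840738588, 'fy': 608.3819840738588, 'cx': 314.69495698618255, 'cy': 237.18731711238127, 'xyz': array([ 0.48429819, -0.04059785,  1.51266606]), 'attitude': array([-174.83354246,   -0.5964621 ,  -88.82168533])}
gauge 0.85 [481. 291.] 455 [ 0.493 -0.431  0.144] [ 0.469 -0.458  0.051] [ 0.514 -0.418  0.175]
gauge 0.8 [435. 292.] 222 [ 0.488 -0.333  0.133] [ 0.472 -0.351  0.059] [ 0.505 -0.324  0.152]
gauge 0.77 [435. 252.] 411 [ 0.584 -0.325  0.155] [ 0.564 -0.389 -0.007] [ 0.613 -0.31   0.173]
bolt_knob 0.81 [280. 304.] 372 [0.458 0.018 0.031] [ 0.447 -0.079  0.012] [0.472 0.117 0.089]
stand 0.63 [426. 294.] 784 [ 0.49  -0.329  0.059] [ 0.445 -0.395 -0.006] [ 0.53  -0.297  0.142]
keeper 0.72 [283. 270.] 11598 [0.539 0.016 0.035] [ 0.42  -0.152 -0.01 ] [0.663 0.187 0.089]
ink_jar 0.79 [143. 280.] 823 [0.5   0.354 0.082] [ 0.466  0.329 -0.007] [0.536 0.419 0.094]
ink_jar 0.42 [282. 272.] 11618 [0.539 0.015 0.035] [ 0.42  -0.152 -0.007] [0.664 0.182 0.089]
ink_jar 0.38 [367. 173.] 714 [ 0.
[... 825 characters left out ...]
47  -0.468 -0.003] [ 0.529 -0.327  0.17 ]
bolt_knob 0.61 [260. 255.] 311 [0.458 0.004 0.03 ] [ 0.445 -0.085  0.011] [0.471 0.108 0.079]
stand 0.82 [275. 377.] 987 [ 0.466 -0.368  0.056] [ 0.447 -0.448 -0.002] [ 0.531 -0.301  0.129]
keeper 0.9 [294. 266.] 8074 [ 0.536 -0.039  0.036] [ 0.421 -0.154 -0.004] [0.66  0.227 0.079]
ink_jar 0.97 [262. 187.] 764 [0.499 0.338 0.048] [ 0.465  0.322 -0.007] [0.542 0.591 0.085]
baren 0.65 [387. 238.] 844 [0.791 0.065 0.01 ] [ 0.741  0.024 -0.002] [0.849 0.148 0.029]
ink_brush 0.87 [416. 293.] 1145 [ 0.774 -0.184  0.032] [ 0.726 -0.21  -0.004] [ 0.854 -0.096  0.038]
bed 0.69 [292. 269.] 8117 [ 0.535 -0.039  0.036] [ 0.421 -0.154 -0.005] [0.666 0.243 0.079]
```

```bash
python3 - <<'E'
import numpy as np,cv2
t=np.load("top0.npz")["im"]; s=np.load("side0.npz")["im"]
a=cv2.resize(t[120:400,100:540],(800,509)); cv2.imwrite("pics/t1.png",a[:,:,::-1])
b=cv2.resize(s[150:450,190:490],(600,600),interpolation=cv2.INTER_CUBIC); cv2.imwrite("pics/s1.png",b[:,:,::-1])
E
```

```text
(no output)
```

View pics/t1.png

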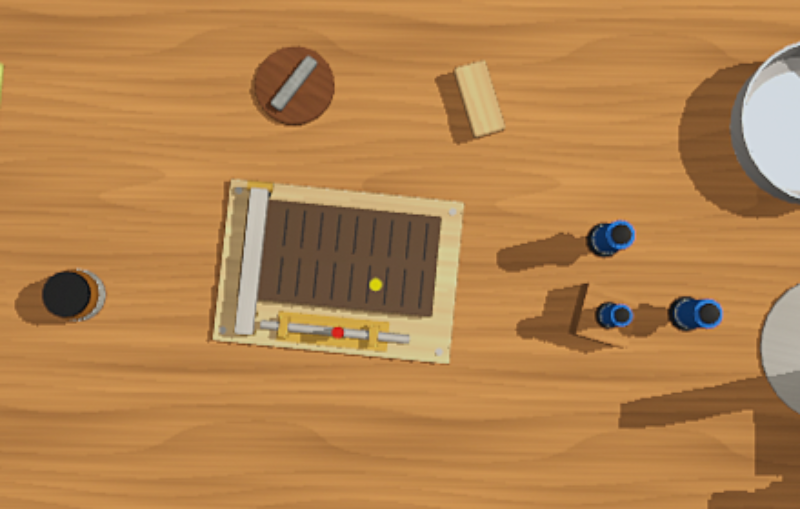

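View pics/s1.png

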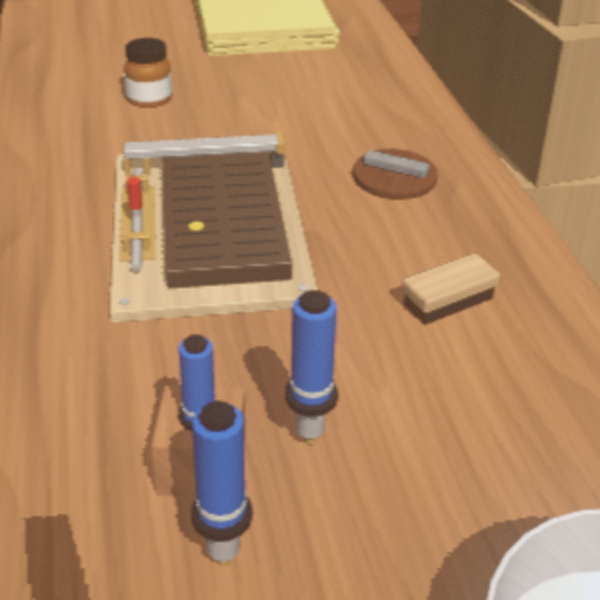

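Candidates in the top image are the small probe at (435,292), which is the one standing in the wooden stand, and two bigger look-alikes at (481,291) and (435,252). I choose the small one. Next I measure it, the knob, the dot and the bed yaw.

```bash
cat > b.py <<'E'
from h import *
def atz(n,uv,z):
    m,Rm=cam(n); r=Rm@np.array([(uv[0]-m["cx"])/m["fx"],(uv[1]-m["cy"])/m["fy"],1]); c=np.array(m["xyz"]); return c+r*(z-c[2])/r[2]
for n in ["top","side"]:
    f=np.load(n+"0.npz"); im,d=f["im"].astype(int),f["d"]; r,g,b=im[...,0],im[...,1],im[...,2]
    red=(r>150)&(g<60)&(b<60); yel=(r>170)&(g>150)&(b<90)
    P=np.zeros((480,640,3)); m=d>0; P[m]=pts(n,d)
    inb=(abs(P[...,0]-.54)<.14)&(abs(P[...,1]-.015)<.18)
    for nm,k,z in [("red",red&inb,.08),("yel",yel&inb,.04)]:
        v,u=np.nonzero(k); Q=P[k]; print(n,nm,k.sum(),u.mean(),v.mean(),"ray@z",atz(n,(u.mean(),v.mean()),z).round(4),np.median(Q,0).round(4),Q[:,2].max())
        if nm=="red": print(" top part",Q[Q[:,2]>.074].mean(0).round(4))
    c=(abs(P[...,0]-.488)<.04)&(abs(P[...,1]+.335)<.04)&(P[...,2]>.136)&(P[...,2]<.155); Q=P[c]; print("cap",c.sum(),Q.mean(0).round(4),Q.min(0).round(3),Q.max(0).round(3))
    if n=="top":
        for nm,k in [("block",inb&(abs(P[...,2]-.04)<.006)&(r<130)),("bar",inb&(abs(P[...,2]-.052)<.006)&(r>140)&(abs(r-b)<30)&(P[...,1]>.08)),("bed",inb&(P[...,2]>.007))]:
            (cx,cy),(w,h),a=cv2.minAreaRect((P[k][:,:2]*1000).astype(np.float32)); print(nm,k.sum(),cx,cy,w,h,a)
E
python3 b.py
```

```text
top red 29 285.51724137931035 302.2413793103448 ray@z [0.4598 0.0123 0.08  ] [0.4602 0.0114 0.0785] 0.08938802336153429
 top part [0.46   0.0125 0.0798]
top yel 587 281.81090289608176 294.25042589437817 ray@z [0.4781 0.0232 0.04  ] [0.4695 0.0163 0.0184] 0.0607922230760809
cap 115 [ 0.4874 -0.3397  0.1417] [ 0.475 -0.353  0.136] [ 0.5   -0.326  0.152]
block 4983 538.181884765625 15.999549865722656 259.5736083984375 190.3682403564453 85.58822631835938
bar 753 549.8093872070312 129.76406860351562 23.804805755615234 192.12799072265625 85.59908294677734
bed 11559 539.56640625 16.950332641601562 355.25738525390625 278.54669189453125 89.88449096679688b.py:10: RuntimeWarning: Mean of empty slice.
  v,u=np.nonzero(k); Q=P[k]; print(n,nm,k.sum(),u.mean(),v.mean(),"ray@z",atz(n,(u.mean(),v.mean()),z).round(4),np.median(Q,0).round(4),Q[:,2].max())
  ret = ret.dtype.type(ret / rcount)
  return _methods._mean(a, axis=axis, dtype=dtype,
  ret = um.true_divide(
Traceback (most recent call last):
  File "b.py", line 10, in <module>
    v,u=np.nonzero(k); Q=P[k]; print(n,nm,k.sum(),u.mean(),v.mean(),"ray@z",atz(n,(u.mean(),v.mean()),z).round(4),np.median(Q,0).round(4),Q[:,2].max())
                                                                                                                                          ~~~~~~~~~~^^
ValueError: zero-size array to reduction operation maximum which has no identity
```

```bash
cat >> h.py <<'E'
def plan(xyz,jaw=None):
    o=monitor.get_obs(); T=R.from_euler('xyz',o["tool_rot"],degrees=True).as_matrix()
    d=T.T@(np.array(xyz)-o["tool_pos"]); t=0
    cur=np.degrees(np.arctan2(T[1,2],T[0,2]))
    if jaw is not None:
        t=-((jaw-cur+90)%180-90)   # tool x down: +turn about it lowers yaw
    print("t",o["time_s"],"pos",np.round(o["tool_pos"],4),"rot",np.round(o["tool_rot"],2),"jaw",round(cur,2),"F",np.round(o["force"],2),"M",np.round(o["wrist_torque"],3),"w",round(o["grip_width"],4),"q7",round(o["qpos"][6],1),"\n delta",np.round(d,4),"turn",round(t,2),"n>=",np.linalg.norm(d)/.0625,abs(t)/10.7)
E
python3 -c "
from h import *
plan([.4575,-.021,.20],-4.4)
o=monitor.get_obs();print(R.from_euler('xyz',o['tool_rot'],degrees=True).as_matrix().round(3))"
```

```text
t 1.0 pos [0.2602 0.5957 0.2416] rot [-23.56  89.99  42.84] jaw 66.41 F [-0.1   0.11  0.19] M [-0.018 -0.006  0.027] w 0.0871 q7 -3.3 
 delta [ 0.0416 -0.4276 -0.4862] turn 70.81 n>= 10.381216412309671 6.617495341570899
[[ 0.    -0.916  0.4  ]
 [ 0.     0.4    0.916]
 [-1.    -0.     0.   ]]
```

Call:
step_arm(deltas=[[-1,0,-0.04,-0.045,7],[-1,0,-0.08,-0.09,14],[-1,0.01,-0.12,-0.14,21],[-1,0.02,-0.16,-0.18,28],[-1,0.03,-0.2,-0.23,35],[-1,0.04,-0.24,-0.27,42],[-1,0.04,-0.28,-0.32,49],[-1,0.04,-0.32,-0.364,56],[-1,0.042,-0.36,-0.41,62],[-1,0.042,-0.4,-0.455,67],[-1,0.042,-0.428,-0.486,71],[-1,0.042,-0.428,-0.486,71]], newtons=20)

```text
time_s: 2.5
tool_pos: [0.4585, -0.0246, 0.2]
tool_rot: [-17.8, 89.9, -22.8]
force: [0.2, -0.0, -0.2]
grip_width: 0.0002
```

```bash
python3 - <<'E'
from h import *
plan([.4575,-.021,.067],-4.4)
print(camera_model("wrist"))
im,d=read_camera("wrist"); save("w1.png",im); np.savez("w1.npz",im=im,d=d)
for t in ["spot","bolt_knob"]:
    for r in regions_of("wrist",t)[:2]:
        P=pts("wrist",d,r["pixels"]); print(t,r["p"],r["pixel"],np.median(P,0).round(4),P.max(0))
E
```

```text
t 2.5 pos [ 0.4585 -0.0246  0.2   ] rot [-17.76  89.93 -22.76] jaw -5.0 F [ 0.18 -0.02 -0.24] M [-0.027  0.109  0.056] w 0.0002 q7 -7.6 
 delta [ 0.133   0.0036 -0.0015] turn -0.6 n>= 2.128763373552865 0.05621524097181524
{'fx': 379.1888594775686, 'fy': 379.1888594775686, 'cx': 326.5997102453065, 'cy': 227.88639749406047, 'xyz': array([0.46516969, 0.04558414, 0.34300336]), 'attitude': array([ 1.65059284e+02, -9.17809209e-02, -5.01828880e+00])}
spot 0.66 [407.7, 222.5] [ 0.5248 -0.0294  0.0401] [ 0.53240478 -0.02172727  0.04206497]
bolt_knob 0.95 [322.1, 144.9] [0.4617 0.0359 0.0316] [0.47365069 0.12326065 0.08192054]
```

View pics/w1.png

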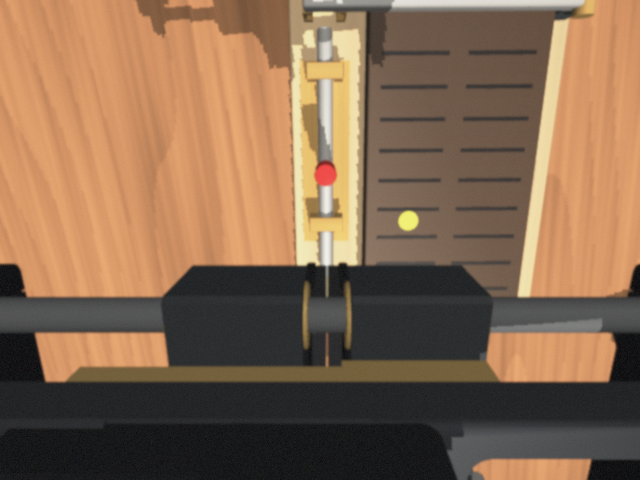

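Picture: the closed fingers line up behind the red knob at (325,174), and the dot is at (408,221). Lower and look at the forces.

Call:
step_arm(deltas=[[-1,0.05,0,-0.001,-0.6],[-1,0.1,0,-0.001,-0.6],[-1,0.133,0,-0.001,-0.6],[-1,0.133,0,-0.001,-0.6]])

```text
time_s: 3.15
tool_pos: [0.4544, -0.0196, 0.0645]
tool_rot: [-167.0, 89.7, -170.9]
force: [-0.4, 0.0, 0.6]
grip_width: 0.0005
```

```bash
python3 -c "
from h import *
k=np.array([.460,.0125]); u=np.array([.0767,.997])
p=k+u*(.050-.0175)
plan([*p,.067],-4.4)"
```

```text
t 3.15 pos [ 0.4544 -0.0196  0.0645] rot [-167.04   89.67 -170.87] jaw -3.84 F [-0.35  0.01  0.61] M [-0.027  0.027  0.015] w 0.0005 q7 -1.7 
 delta [-0.0026  0.0649  0.0037] turn 0.56 n>= 1.0412783697446704 0.05274008908198724
```

Call:
step_arm(deltas=[[-1,-0.002,0.012,0.003,0],[-1,-0.002,0.022,0.003,0],[-1,-0.002,0.031,0.003,0],[-1,-0.002,0.04,0.004,0],[-1,-0.002,0.048,0.004,0],[-1,-0.002,0.055,0.004,0],[-1,-0.002,0.06,0.004,0],[-1,-0.002,0.063,0.004,0],[-1,-0.002,0.065,0.004,0]])

```text
time_s: 4.28
tool_pos: [0.4648, 0.0345, 0.0686]
tool_rot: [-99.3, 89.3, -103.5]
force: [-4.5, -27.0, 10.7]
grip_width: 0.0002
```

```bash
python3 -c "
from h import *
plan([.4625,.045,.067],-4.4)"
```

```text
t 4.275 pos [0.4648 0.0345 0.0686] rot [ -99.33   89.3  -103.54] jaw -4.21 F [ -4.47 -26.96  10.71] M [-5.814  0.911  0.164] w 0.0002 q7 -9.4 
 delta [ 0.0014  0.0103 -0.003 ] turn 0.19 n>= 0.1732402043244462 0.01814019999044849
```

```bash
python3 - <<'E'
from h import *
im,d=read_camera("wrist"); save("w2.png",im)
s,d2=read_camera("side"); s=cv2.resize(s[190:310,230:350],(400,400),interpolation=cv2.INTER_CUBIC)
save("c2.png",np.hstack([cv2.resize(im[:300,180:480],(400,400)),s]))
E
```

```text
(no output)
```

View pics/c2.png

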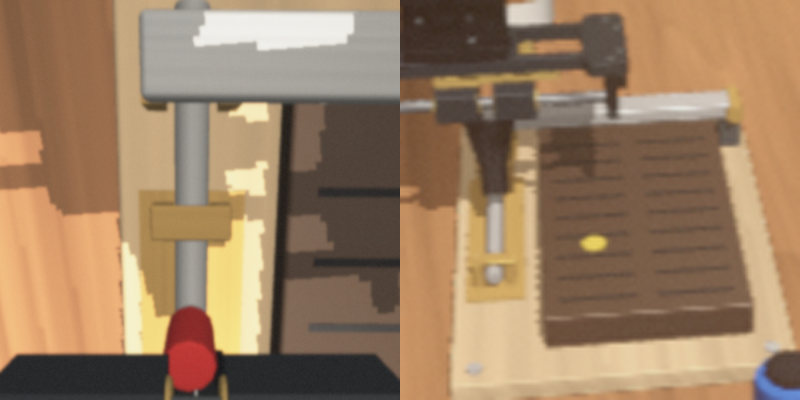

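Picture: the bolt runs through the keeper and its end shows beyond the bar. The push met 27 N, so this is the hard stop. Back off and rise.

Call:
step_arm(deltas=[[-1,0,-0.03,0,0],[-1,-0.05,-0.04,0,0],[-1,-0.1,-0.06,0,0],[-0.3,-0.16,-0.1,0,0],[0.3,-0.18,-0.14,0,0],[0.3,-0.18,-0.15,0,0],[0.3,-0.18,-0.15,0,0]])

```text
time_s: 5.25
tool_pos: [0.4548, -0.1052, 0.248]
tool_rot: [107.1, 89.9, 103.1]
force: [0.0, 0.5, 0.1]
grip_width: 0.0323
```

```bash
python3 - <<'E'
from h import *
plan([.4875,-.3395,.24],-45)
n="top"; im,d=read_camera(n)
im=im.astype(int); red=(im[...,0]>150)&(im[...,1]<60)&(im[...,2]<60)
P=pts(n,d,red); P=P[(abs(P[:,0]-.46)<.05)&(abs(P[:,1]-.05)<.1)]; print(len(P),P[P[:,2]>.074].mean(0))
c=pts(n,d); 
w,dw=read_camera("wrist"); w=w.astype(int); red=(w[...,0]>150)&(w[...,1]<60)&(w[...,2]<60); P=pts("wrist",dw,red); print(len(P),P[P[:,2]>.074].mean(0))
save("w3.png",w)
save("t3.png",cv2.resize(im[250:330,200:320].astype(np.uint8),(750,500),interpolation=cv2.INTER_CUBIC))
E
```

```text
t 5.25 pos [ 0.4548 -0.1052  0.248 ] rot [107.08  89.91 103.05] jaw -4.03 F [0.05 0.45 0.09] M [-0.018  0.052  0.014] w 0.0323 q7 2.3 
 delta [ 0.0076 -0.2314  0.0491] turn 40.97 n>= 3.7869887493392653 3.8290458519201502
25 [0.46236574 0.05148808 0.08019985]
221 [0.4645846  0.05176319 0.07961703][ WARN:0@2.310] global loadsave.cpp:1063 imwrite_ Unsupported depth image for selected encoder is fallbacked to CV_8U.
```

View pics/w3.png

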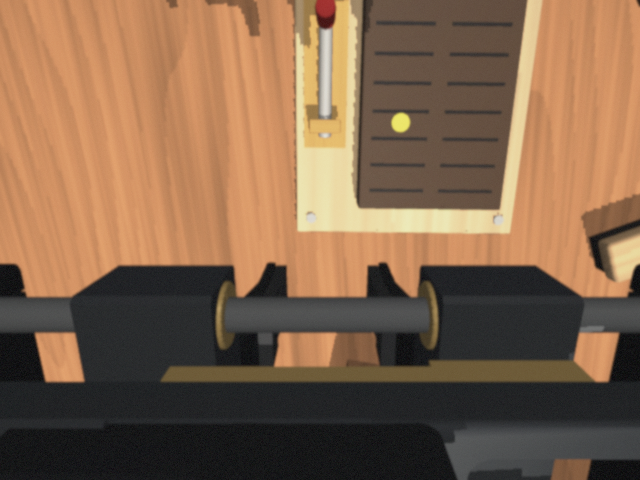

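View pics/t3.png

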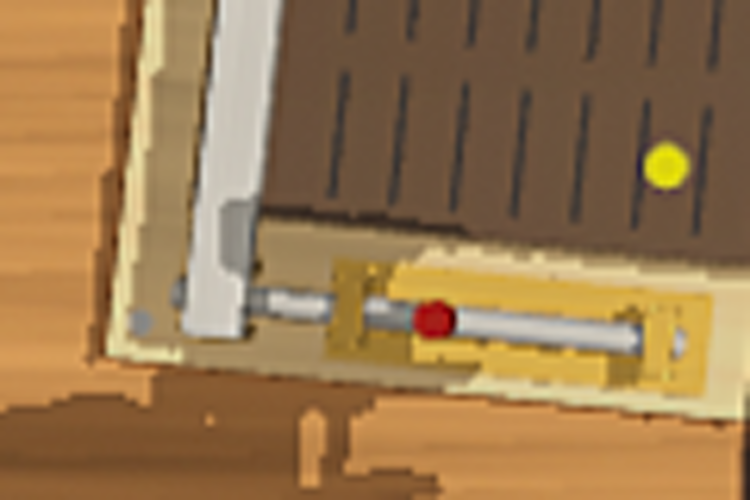

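Call:
step_arm(deltas=[[0.5,0,-0.045,0.01,8],[0.5,0,-0.09,0.02,16],[0.5,0,-0.135,0.03,24],[0.5,0,-0.18,0.04,32],[0.5,0.007,-0.215,0.049,39],[0.5,0.007,-0.231,0.049,41],[0.5,0.007,-0.231,0.049,41]])

```text
time_s: 6.22
tool_pos: [0.4874, -0.3394, 0.2406]
tool_rot: [-152.9, 89.9, 162.2]
force: [0.4, 0.2, -0.7]
grip_width: 0.0653
```

```bash
python3 - <<'E'
from h import *
plan([.4875,-.3395,.12],-45)
w,d=read_camera("wrist"); save("w4.png",w); np.savez("w4.npz",im=w,d=d)
for r in regions_of("wrist","gauge"):
    P=pts("wrist",d,r["pixels"]); Q=P[(P[:,2]>.137)&(P[:,2]<.155)]; print(r["p"],r["pixel"],P.max(0).round(3),len(Q),Q.mean(0).round(4) if len(Q) else 0)
P=pts("wrist",d); Q=P[(abs(P[:,0]-.4875)<.035)&(abs(P[:,1]+.3395)<.035)&(P[:,2]>.14)&(P[:,2]<.155)]; print(len(Q),Q.mean(0),Q.min(0),Q.max(0))
E
```

```text
t 6.225 pos [ 0.4874 -0.3394  0.2406] rot [-152.86   89.88  162.17] jaw -44.97 F [ 0.39  0.17 -0.75] M [-0.066  0.121  0.037] w 0.0653 q7 -2.2 
 delta [1.206e-01 1.000e-04 3.000e-04] turn 0.03 n>= 1.9303416566855827 0.0032646072731477164
0.93 [431.8, 117.0] [ 0.615 -0.309  0.172] 321 [ 0.5795 -0.3219  0.1464]
0.73 [328.1, 221.2] [ 0.51  -0.321  0.148] 1257 [ 0.4932 -0.3374  0.1427]
0.62 [397.0, 272.6] [ 0.526 -0.354  0.224] 0 0
0.6 [121.3, 27.7] [ 0.549 -0.032  0.043] 0 0
986 [ 0.49291087 -0.33776835  0.1436903 ] [ 0.47908872 -0.35112472  0.14000127] [ 0.50566358 -0.32508426  0.1479232 ]
```

View pics/w4.png

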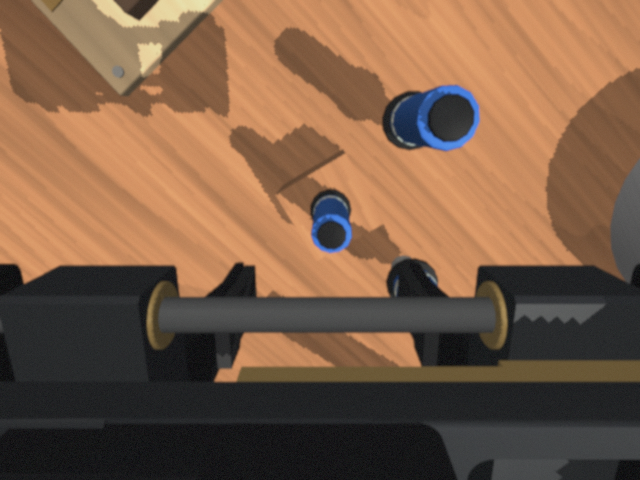

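Picture: the bolt end emerges past the bar, and the rear end is near the rear guide. The small probe's cap is at (332,233), between the fingers. Descend and grip.

Call:
step_arm(deltas=[[0.5,0.04,0.003,0.002,0],[0.5,0.08,0.003,0.002,0],[0.5,0.11,0.003,0.002,0],[0.5,0.128,0.003,0.002,0],[0.5,0.128,0.003,0.002,0],[-1,0.128,0.003,0.002,0],[-1,0.128,0.003,0.002,0],[-1,0.128,0.003,0.002,0],[-1,0.128,0.003,0.002,0],[-1,0.128,0.003,0.002,0],[-1,0.128,0.003,0.002,0]], newtons=30)

```text
time_s: 7.7
tool_pos: [0.4914, -0.3392, 0.1137]
tool_rot: [34.6, 90.0, -10.4]
force: [-0.1, -0.9, 0.8]
grip_width: 0.0275
```

```bash
python3 -c "
from h import *
plan([.491,-.338,.19],-45)"
```

```text
t 7.7 pos [ 0.4914 -0.3392  0.1137] rot [ 34.64  89.98 -10.36] jaw -45.0 F [-0.12 -0.92  0.8 ] M [-0.057  0.088 -0.051] w 0.0275 q7 2.2 
 delta [-0.0763  0.0006 -0.0011] turn 0.0 n>= 1.2206824722141887 0.00031976575396807066
```

Call:
step_arm(deltas=[[-1,-0.02,0,0,0],[-1,-0.05,0,0,0],[-1,-0.08,0,0,0],[-1,-0.1,0,0,0],[-1,-0.1,0,0,0]])

```text
time_s: 8.32
tool_pos: [0.492, -0.3398, 0.2154]
tool_rot: [25.6, 89.8, -19.4]
force: [0.5, 0.7, -1.5]
grip_width: 0.0278
```

```bash
python3 - <<'E'
from h import *
plan([.524,-.0294,.21],-45)
f=np.load("top0.npz"); m=(f["im"][...,0]>200)&(f["im"][...,1]>200)&(f["im"][...,2]<60)
m[:270]=0; m[285:]=0; m[:,:298]=0; m[:,315:]=0
P=pts("top",f["d"],m); print(len(P),P.mean(0),P.min(0),P.max(0))
E
```

```text
t 8.325 pos [ 0.492  -0.3398  0.2154] rot [ 25.58  89.81 -19.41] jaw -44.99 F [ 0.48  0.71 -1.46] M [-0.069  0.101  0.006] w 0.0278 q7 -1.5 
 delta [ 0.0052  0.2421 -0.1969] turn 0.01 n>= 4.9931906403539035 0.0007317811573541328
25 [ 0.52238388 -0.03471435  0.04010923] [ 0.51592895 -0.04136499  0.03557127] [ 0.52802681 -0.02921452  0.04724455]
```

Call:
step_arm(deltas=[[-1,0,0.03,-0.025,0],[-1,0,0.075,-0.06,0],[-1,0,0.12,-0.1,0],[-1,0,0.165,-0.135,0],[-1,0,0.205,-0.165,0],[-1,0,0.23,-0.187,0],[-1,0,0.239,-0.195,0],[-1,0,0.239,-0.195,0],[-1,0.02,0.239,-0.195,0],[-1,0.03,0.239,-0.195,0],[-1,0.03,0.239,-0.195,0],[-1,0.03,0.239,-0.195,0]])

```text
time_s: 9.82
tool_pos: [0.5227, -0.033, 0.184]
tool_rot: [36.7, 90.0, -8.3]
force: [-0.1, 0.4, -1.3]
grip_width: 0.0278
```

```bash
cat > c.py <<'E'
from h import *
import sys
plan([.5235,-.033,.1437],-45)
out=[]
for n in ["wrist","side"]:
    m,Rm=cam(n); im,d=read_camera(n); f=im.astype(int)
    k=((f[...,0]>150)&(f[...,1]>150)&(f[...,2]<90)); 
    P=np.zeros((480,640,3)); P[d>0]=pts(n,d)
    k&=(abs(P[...,0]-.5235)<.02)&(abs(P[...,1]+.032)<.02)&(abs(P[...,2]-.04)<.01)
    v,u=np.nonzero(k); print(n,"spot",k.sum(), P[k].mean(0).round(4) if k.sum() else 0,P[k].min(0).round(4),P[k].max(0).round(4), u.mean(),v.mean())
    o=monitor.get_obs()["tool_pos"]
    for dz in [-.06,-.0977]:
        q=Rm.T@(o+[0,0,dz]-np.array(m["xyz"])); print("  axis px",dz,m["fx"]*q[0]/q[2]+m["cx"],m["fy"]*q[1]/q[2]+m["cy"])
    c0=(int(u.mean()),int(v.mean())) if k.sum() else (320,240); h=60 if n=="side" else 100
    y0=max(0,min(480-2*h,c0[1]-h)); x0=max(0,min(640-2*h,c0[0]-h)); print("  crop",x0,y0,400/(2*h))
    out.append(cv2.resize(im[y0:y0+2*h,x0:x0+2*h],(400,400),interpolation=cv2.INTER_CUBIC))
save(sys.argv[1],np.hstack(out))
E
python3 c.py c5.png
```

```text
t 9.825 pos [ 0.5227 -0.033   0.184 ] rot [36.75 89.96 -8.31] jaw -45.05 F [-0.11  0.36 -1.27] M [-0.067  0.184 -0.001] w 0.0278 q7 -40.5 
 delta [0.0403 0.0005 0.0006] turn -0.05 n>= 0.6451393538333522 0.00500080460276677
wrist spot 5 [ 0.5238 -0.0267  0.0395] [ 0.5185 -0.0293  0.0386] [ 0.5272 -0.026   0.0404] 321.4 214.8
  axis px -0.06 325.6379371735506 256.295302264632
  axis px -0.0977 325.7446731499171 237.52039220374502
  crop 221 114 2.0
side spot 7 [ 0.5264 -0.0367  0.038 ] [ 0.5184 -0.0424  0.0369] [ 0.5325 -0.028   0.0401] 288.42857142857144 262.7142857142857
  axis px -0.06 284.8245332420521 229.31087731639863
  axis px -0.0977 285.6297639871442 243.9073124034978
  crop 228 202 3.3333333333333335
```

View pics/c5.png

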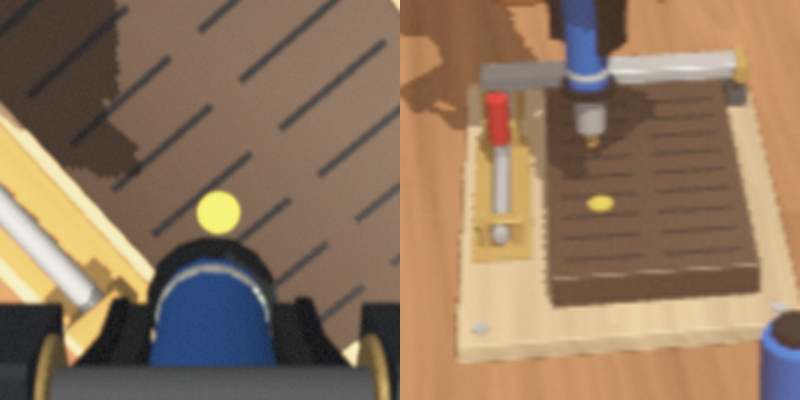

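```bash
python3 - <<'E'
from h import *
def atz(n,uv,z):
    m,Rm=cam(n); r=Rm@np.array([(uv[0]-m["cx"])/m["fx"],(uv[1]-m["cy"])/m["fy"],1]); c=np.array(m["xyz"]); return c+r*(z-c[2])/r[2]
print(atz("wrist",(330,220.5),.04),atz("side",(288,263),.04),atz("top",(306.25,276.75),.04))
o=monitor.get_obs()["tool_pos"]; print(o, "side tip", atz("side",(285.9,246),o[2]-.0977))
E
```

```text
[ 0.525397   -0.03442105  0.04      ] [ 0.52505914 -0.04040586  0.04      ] [ 0.52135148 -0.03476122  0.04      ]
[ 0.52282457 -0.0325248   0.18420412] side tip [ 0.52239148 -0.04098142  0.08650412]
```

Call:
step_arm(deltas=[[-1,0.015,0,0.0025,0],[-1,0.03,0,0.0025,0],[-1,0.038,0,0.0025,0],[-1,0.041,0,0.0025,0],[-1,0.041,0,0.0025,0],[-1,0.041,0,0.0025,0]])

```text
time_s: 10.68
tool_pos: [0.5245, -0.034, 0.143]
tool_rot: [57.1, 89.9, 12.1]
force: [-0.4, -0.3, -0.9]
grip_width: 0.027
```

```bash
sed -i 's/>150)&(f\[...,1\]>150)&(f\[...,2\]<90)/>140)\&(f[...,1]>130)\&(f[...,2]<120)/' c.py; python3 c.py c6.png
```

```text
t 10.675 pos [ 0.5245 -0.034   0.143 ] rot [57.12 89.95 12.13] jaw -44.99 F [-0.4  -0.27 -0.88] M [-0.07   0.092 -0.029] w 0.027 q7 -38.3 
 delta [-0.0007 -0.     -0.0014] turn 0.01 n>= 0.02545285011562968 0.0009445666108831575
wrist spot 117 [ 0.5293 -0.0312  0.0405] [ 0.5217 -0.0395  0.039 ] [ 0.5343 -0.0267  0.0423] 328.03418803418805 228.25641025641025
  axis px -0.06 325.8445318435644 256.7352553244431
  axis px -0.0977 325.9273914491262 237.9245952056012
  crop 228 128 2.0
side spot 30 [ 0.5246 -0.0374  0.0398] [ 0.5163 -0.0444  0.0369] [ 0.533  -0.0299  0.0485] 287.6333333333333 262.3333333333333
  axis px -0.06 286.52413960205064 245.51252599977295
  axis px -0.0977 287.2791482361831 259.4866582995037
  crop 227 202 3.3333333333333335
```

View pics/c6.png

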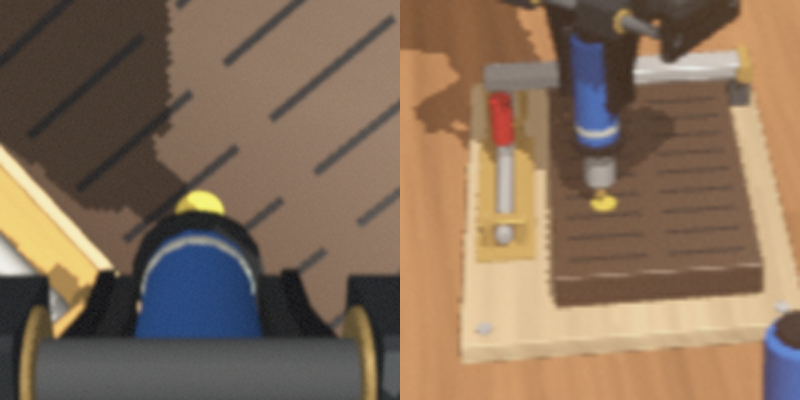

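Picture: in the side view the tip is just above the dot at (601,200) in the crop, and the dot is centred laterally in the wrist view. Press down slowly.

Call:
step_arm(deltas=[[-1,0.003,0,0,0],[-1,0.006,0,0,0],[-1,0.008,0,0,0],[-1,0.009,0,0,0],[-1,0.01,0,0,0],[-1,0.01,0,0,0],[-1,0.01,0,0,0],[-1,0.01,0,0,0]])

```text
time_s: 11.78
tool_pos: [0.5243, -0.034, 0.1327]
tool_rot: [65.3, 90.0, 20.3]
force: [0.5, 0.8, 1.2]
grip_width: 0.0275
```

```bash
python3 - <<'E'
from h import *
plan([.5245,-.034,.1317],-45)
for i in range(6):
    read_camera("side"); o=monitor.get_obs(); print(np.round(o["tool_pos"],4),np.round(o["force"],2))
E
```

```text
t 11.775 pos [ 0.5243 -0.034   0.1327] rot [65.26 89.98 20.27] jaw -44.99 F [0.48 0.82 1.23] M [ 0.027  0.123 -0.008] w 0.0275 q7 -37.8 
 delta [0.001  0.0001 0.0002] turn 0.01 n>= 0.0160151443843994 0.0009361489352330563
[ 0.5243 -0.034   0.1327] [-0.3   0.04  1.44]
[ 0.5243 -0.034   0.1326] [ 0.97 -0.91  1.14]
[ 0.5243 -0.034   0.1327] [0.52 0.2  2.05]
[ 0.5242 -0.034   0.1326] [ 0.53 -0.66  1.6 ]
[ 0.5243 -0.034   0.1326] [-0.38 -0.56  0.72]
[ 0.5243 -0.034   0.1326] [0.12 0.21 1.56]
```

Call:
step_arm(deltas=[[-1,0.0005,0,0,0],[-1,0.001,0,0,0],[-1,0.0013,0,0,0],[-1,0.0013,0,0,0],[-1,0.0013,0,0,0]])

```text
time_s: 12.7
tool_pos: [0.5242, -0.034, 0.1313]
tool_rot: [56.6, 90.0, 11.6]
force: [0.3, 0.5, 1.2]
grip_width: 0.0276
```

```bash
python3 - <<'E'
from h import *
plan([.5245,-.034,.1317],-45)
F=[];Z=[]
for i in range(10):
    im,d=read_camera("side"); o=monitor.get_obs(); F.append(o["force"]);Z.append(o["tool_pos"])
print(np.mean(F,0).round(2),np.mean(Z,0).round(4))
t,_=read_camera("top")
save("c7.png",np.hstack([cv2.resize(im[215:285,250:320],(400,400),interpolation=cv2.INTER_CUBIC),cv2.resize(t[220:340,220:340],(400,400),interpolation=cv2.INTER_CUBIC)]))
E
```

```text
t 12.7 pos [ 0.5242 -0.034   0.1313] rot [56.57 89.98 11.58] jaw -44.99 F [0.3  0.52 1.19] M [-0.025  0.1    0.006] w 0.0276 q7 -37.8 
 delta [-0.0004  0.0002  0.0002] turn 0.01 n>= 0.0071372476863248175 0.0007875248104775221
[0.4  0.39 1.94] [ 0.5242 -0.034   0.1313]
```

View pics/c7.png

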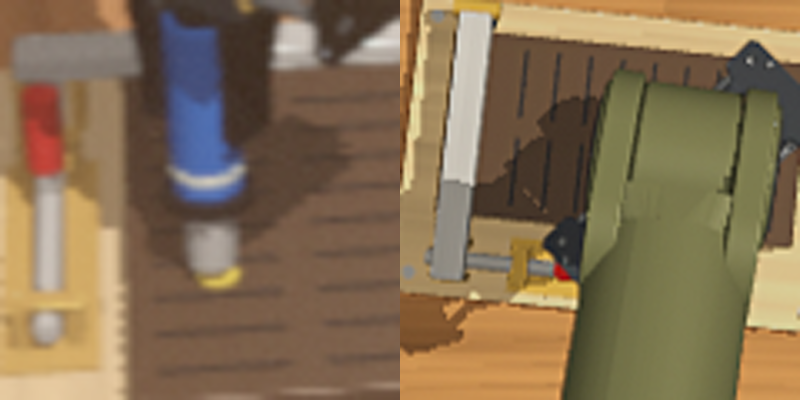

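```bash
python3 - <<'E'
from h import *
im,d=read_camera("side"); w,_=read_camera("wrist")
m,Rm=cam("side"); o=monitor.get_obs()["tool_pos"]
for dz in [-.0837,-(o[2]-.04)]:
    q=Rm.T@(o+[0,0,dz]-np.array(m["xyz"])); print((m["fx"]*q[0]/q[2]+m["cx"]-275)*16,(m["fy"]*q[1]/q[2]+m["cy"]-245)*16)
save("c8.png",np.hstack([cv2.resize(im[245:270,275:300],(400,400),interpolation=cv2.INTER_NEAREST),cv2.resize(w[190:270,290:370],(400,400),interpolation=cv2.INTER_CUBIC)]))
E
```

```text
193.9083444761809 218.79131834965665
196.29752230473696 262.87549287528964
```

View pics/c8.png

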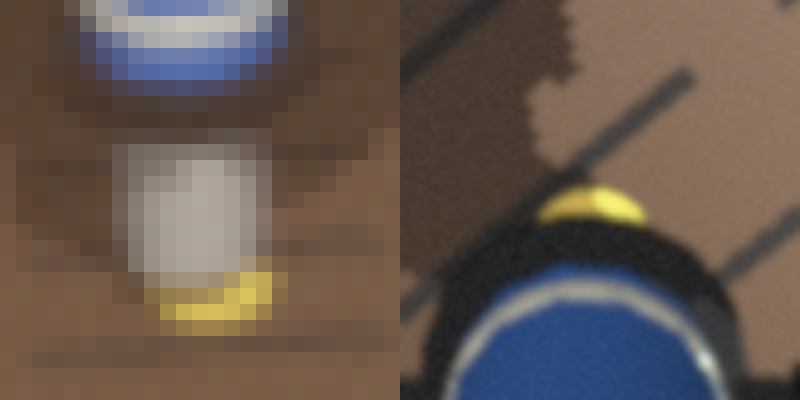

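```bash
python3 -c "
from h import *
plan([.5245,-.034,.1317],-45)
env.sign_off()"
```

```text
t 13.35 pos [ 0.5242 -0.034   0.1313] rot [59.7  89.99 14.71] jaw -44.99 F [1.13 0.52 2.66] M [-0.015  0.013  0.035] w 0.0276 q7 -37.8 
 delta [-0.0004  0.0002  0.0002] turn 0.01 n>= 0.008049525753661664 0.0008817894363256256
the job is handed in; nothing more can be done
```

I slid the bolt home, and I'm holding the small probe (the one that was in the stand) upright on the yellow dot with its tip about half way in. I handed the job in at 13.35 s with no later check.

- **Bolt:** I pushed the knob with closed fingers until it met a firm stop at about 27 N, well above the 3 N of track friction. The knob moved only about 39 mm of the 50 mm travel, so I take it the bolt started partly in. Pictures afterwards show its end through the keeper and out past the bar.
- **Probe position:** The tool is within 0.1° of vertical. The last pictures put the tip about 2–3 mm from the dot's centre, inside its 8 mm radius. The nose hides the tip itself, and the cameras disagreed by up to about 6 mm on where the dot is, so this comes from comparing the views.
- **Tip press:** Averaged, the force was about 1.9 N against −1.3 N in the air, or about 3.2 N on the spring. The height gives about 6.4 mm pushed in, against 6 mm for half way. Single force readings vary by about 0.7 N.
- **Other objects:** I did not move the ink jar, rubbing pad, brush or the two larger look-alike probes, but I did not re-measure them at the end.

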